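Spot-check a dispenser pump and log it

ROBOT

A 6-joint arm with a two-finger parallel gripper is mounted at the origin on a cart in front of the work surface, level with it; the furniture and walls round the work are solid. World frame = base frame: x ahead of the robot, y to its left, z up, the work surface at z = 0. Lengths are in mm, angles in rad, forces in N, time in s.
With the tool pointing down it reaches from about 350 to 975 mm from the base axis. Payload 7.1 kg.
Tool frame: the origin (TCP) lies on the centre line of the jaws, within the pads' length; the fingertips stand 14 mm ahead of it and the grasp point (between the pads) lies 5 mm behind it; x points along the fingers, z is the direction in which the jaws open and shut, and the axes are right-handed (so a half turn about x gives the same grasp; the last joint's range is limited). The gripper opens to 88 mm and grips with 3 to 60 N. Pads are 20 mm wide; open, the fingers measure 115 mm over their backs; the gripper's body (75 mm by 178 mm) begins 61 mm behind the grasp point.
Start: joints at [1.305, 0.423, 1.63, -0, 1.089, -0.019], TCP at [152.657, 606.053, 203.575] pointing down, gripper open.
Joint ranges: [-3, 3], [-0.9, 2.11], [0.09, 2.58], [-1.31, 4.45], [0.11, 2.69], [-2.54, 2.54]. Speed limits (rad/s): [2.39, 2.39, 3.01, 3.14, 3.14, 3.14].

INTERFACE

Orientations are given as a rotation vector (axis times angle).
In Python, from workcell import ctrl gives the robot as it stands.
- The arm moves only by the tool servo_tool, never from a script. Its argument "plan" is a list that holds one entry, the list of rows, each a list of 7 numbers: the shift along the tool's x, y, z in cm, then the turn, a rotation vector about the tool's x, y, z in rad, then the finger opening in cm, from 0 to 8.78. A call has 1 to 8 rows; each row is the pose to reach, as a shift and turn from the pose commanded when the call began, along the tool's axes at that moment; what a row does not reach only later rows make up. A row lasts 1/12 s, in which the tool goes at most 41.7 mm and 7.16 degrees, less where a joint would pass 70% of its speed; a pose out of reach is approached as far as the arm can. A call with a gripper value outside its range is refused whole. The fingers move at their own pace and stop on an object; the grip force is fixed at half the most. Time passes only in rows, so rows that repeat a pose let the fingers close. It gives the time, the measured TCP pose, the force and the opening at its end, in the units of the state.
- ctrl.get_obs(): the state, without advancing time (a new reading comes with each control period).
- ctrl.get_image(name): name is "scene" or "top" or "wrist"; returns the picture (400x640x3 uint8, red, green, blue); there is no depth.
- ctrl.calibration(name): a dict with "K" (3x3 intrinsics, pixels), "view" (4x4, takes a point from world to camera coordinates). Camera axes: x right, y up, looking along -z (the intrinsics and any distortion apply to the point x, -y, -z); pixel columns grow to the right and rows downward; lengths in mm; the calibration is good to about 2 mm. A picture is of the moment at which its call begins: read the wrist's pose just before it. calibration takes no time and is no camera call; for the wrist camera it gives the pose at the moment of the call.
- ctrl.close_job(): hands the job in, once; it reports no verdict.
The state is a dict: "t": time; "qpos": joint angles; "qvel": joint speeds; "joint_torque": joint torques, N m; "ee_pos": TCP position; "orientation": TCP orientation; "ft_force": force on the tool from outside, world axes, zero at the start; "moment": the same for the moment, N m; "width": finger opening in mm.
Only numpy, scipy, OpenCV 4.12 (cv2) and the standard library are available. Lean on these libraries where they do the work, as an engineer would, in place of code of your own. Each camera call takes 0.05 s, during which the arm holds its last target.

TASK

Spot-check the pump bottle that stands in the low metal tray: with the closed fingertips press its pump head gently straight down as far as it goes and let it spring back up, leaving the bottle standing in the tray. Then log the check by pressing the larger of the two push buttons on the flat grey box right down and letting it come up, and withdraw. Pick nothing up, do not press the small button, and leave the other bottles and everything else alone.

Things in the scene. Friction and masses are not known exactly. Their poses are not given: they have to be found in the camera images.
- work_board: plywood board, 550 x 550 mm, 28 mm thick, fixed on the right-hand bench; its top (28 mm above the bench top) carries all the things of this job. A tall black post of the roll stand rises beside its left edge. Origin: centre of its underside.
- sample_tray: low open aluminium tray, 110 x 110 mm, 22 mm high, walls 5 mm thick, lined with black rubber whose top is 7 mm above the board; fixed to the board. Origin: centre of its underside. The bottle to be checked stands loose in it.
- sample: the pump bottle to be checked: cream body 46 x 54 mm, 152 mm tall, white collar and pump head, 200 mm tall in all, 0.27 to 0.49 kg, loose, standing upright in the tray. Origin: under the body at its foot, z up; the nozzle points along its -y axis; the pump's axis lies 6 mm to its +y. Two more bottles that look like it stand on the board itself.
- sample_head (a point): top of the sample bottle's pump head, on the pump's axis, where to press; it moves down with the head. The head is 26 mm wide and 51 mm long, reaching 38 mm from the axis along the bottle's -y (nozzle) and 13 mm the other way.
- sample_pump (a joint): stroke of the sample bottle's pump: 0 up, 0.006 m fully down; a spring of 1.3 N per mm with about 1 N of friction, so about 9 N to reach the stop; it springs back by itself to within 1 mm of the top
- log_box: flat grey box fixed to the board, 100 x 150 mm, top 32 mm above the board, with a blank green display along its far edge and two white push buttons in black housings side by side. Origin: centre of its underside.
- big_button_top (a point): centre of the top of the larger button (round, 40 mm across); moves down with it. In the box's frame it lies 12 mm to -x and 38 mm to +y. Its top is 54 mm above the board and 10 mm above its 56 mm wide round housing.
- big_button (a joint): stroke of the larger button: 0 up, 0.006 m fully down; the spring pushes with 1.5 N at the top and 5 N fully down; it springs back
- small_button_top (a point): centre of the top of the smaller button (18 mm across), which must not be pressed; in the box's frame 12 mm to -x and 38 mm to -y, its top 54 mm above the board
- small_button (a joint): stroke of the smaller button: 0 up, 0.006 m down; leave alone
- bottle_b: pump bottle like the sample, 200 mm tall, loose on the board behind the work; leave alone. Origin at its foot.
- bottle_b_pump (a joint): pump stroke of that bottle, 0 up; leave alone
- bottle_c: pump bottle much like the sample, 208 mm tall, loose on the board behind the work; leave alone. Origin at its foot.
- bottle_c_pump (a joint): pump stroke of that bottle, 0 up; leave alone
- tub: white lidded tub, 91 mm across, 98 mm tall, loose behind the work; leave alone. Origin at its foot.
- small_pot: small round lidded pot, 63 mm across, 34 mm tall, loose, between tray and box and farther from the robot; leave alone. Origin: centre of its underside.
- pen: black pen lying on the board, 145 mm long, 9 mm thick, loose, near the robot; leave alone

How it is judged:
By the outcome, as a careful person would: the job done as asked, in the order asked, and still so for the second after the job is handed in, with the robot touching nothing.
It also fails if it takes over 43 s, if anything falls off the work surface, if the arm or the gripper's body presses on something with over 40 N, if the wrist force passes 120 N, or if a joint passes its speed limit or range.

## Working session

There is one attempt and no reset: what is moved stays moved. The work goes in short steps, Python scripts to look and compute and a tool call to move; the robot and the scene stay as the last step left them, time stands still between calls to the robot, and variables do not carry over. Pictures are saved under pics/ and viewed, and the job is handed in when it is done.

Besides the shell and the picture viewer there is one more tool, called by a JSON object that holds its "op" and its "data". servo_tool: Moves the arm, as the interface text tells. Its arguments: {"type":"object","properties":{"plan":{"type":"array","items":{"type":"array","items":{"type":"array","items":{"type":"number"}}}}},"required":["plan"]}

```bash
ls; mkdir -p pics; python3 - <<'E'
from workcell import ctrl
import cv2,numpy as np
np.set_printoptions(precision=3,suppress=True)
print(ctrl.get_obs())
for n in ("scene","top","wrist"):
    c=ctrl.calibration(n);print(n,c)
    cv2.imwrite(f"pics/{n}0.png",ctrl.get_image(n)[:,:,::-1])
E
```

```text
pics
{'t': 0.0, 'qpos': array([ 1.305,  0.424,  1.631, -0.   ,  1.089, -0.019]), 'qvel': array([-0.   , -0.001, -0.   ,  0.   , -0.   ,  0.001]), 'joint_torque': array([  0.001, -54.462, -27.367,   0.065,   0.023,  -0.   ]), 'ee_pos': array([152.553, 605.491, 202.794]), 'orientation': array([-1.026,  1.317,  1.025]), 'ft_force': array([ 0.031,  0.895, -0.516]), 'moment': array([ 0.016,  0.015, -0.052]), 'width': 87.76019905859998}
scene {'K': array([[477.327,   0.   , 318.812],
       [  0.   , 477.327, 208.623],
       [  0.   ,   0.   ,   1.   ]]), 'view': array([[   0.491,   -0.871,   -0.012, -414.111],
       [   0.665,    0.366,    0.651, -457.351],
       [  -0.562,   -0.328,    0.759, -800.919],
       [   0.   ,    0.   ,    0.   ,    1.   ]])}
top {'K': array([[361.441,   0.   , 320.711],
       [  0.   , 361.441, 201.49 ],
       [  0.   ,   0.   ,   1.   ]]), 'view': array([[   0.001,   -1.   ,    0.017, -138.28 ],
       [   0.988,    0.004,    0.152, -621.265],
       [  -0.152,    0.016,    0.988, -960.282],
       [   0.   ,    0.   ,    0.   ,    1.   ]])}
wrist {'K': array([[283.592,   0.   , 315.235],
       [  0.   , 283.592, 205.207],
       [  0.   ,   0.   ,   1.   ]]), 'view': array([[   0.244,    0.97 ,   -0.003, -622.737],
       [  -0.937,    0.235,   -0.258,   32.127],
       [  -0.25 ,    0.066,    0.966, -390.679],
       [   0.   ,    0.   ,    0.   ,    1.   ]])}
```

View pics/scene0.png

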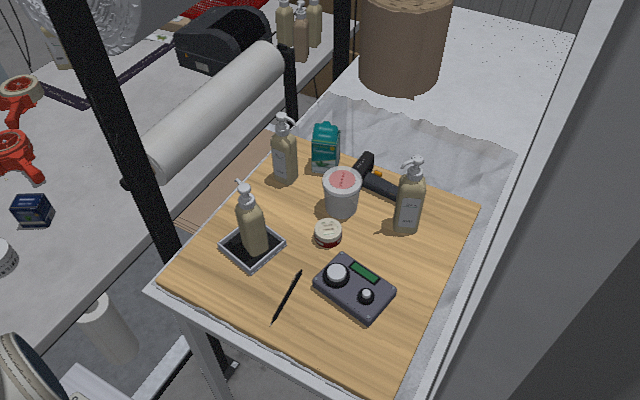

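View pics/top0.png

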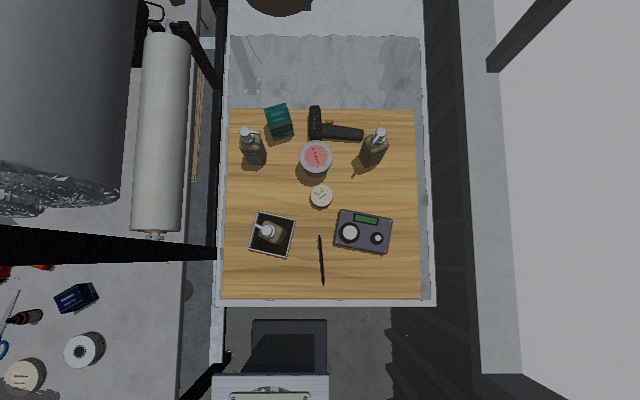

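View pics/wrist0.png

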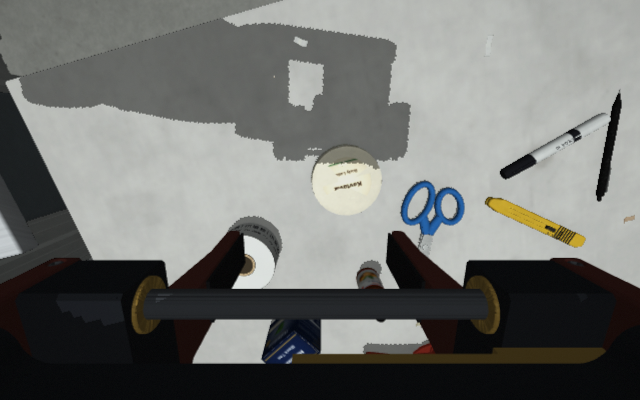

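The scene view shows the sample in the tray with its head near (243,185), and the log box near (355,288) with the big button near (336,275). In the top view the tray is near (271,235), the box near (363,232), and the post's foot near (217,253). I'll measure these next.

```bash
cat > h.py <<'E'
from workcell import ctrl
import cv2,numpy as np
from scipy.spatial.transform import Rotation as R
np.set_printoptions(precision=2,suppress=True)
def ray(n,uv,c=None):
    c=c or ctrl.calibration(n);K=c["K"];V=c["view"]
    p=np.linalg.inv(K)@np.array([uv[0],uv[1],1.]);d=np.array([p[0],-p[1],-1])
    Rm=V[:3,:3];return -Rm.T@V[:3,3],(Rm.T@d)/np.linalg.norm(d)
def plane(n,uv,z,c=None):
    o,d=ray(n,uv,c);return o+d*(z-o[2])/d[2]
def proj(n,P,c=None):
    c=c or ctrl.calibration(n);q=c["view"][:3,:3]@np.array(P)+c["view"][:3,3]
    w=c["K"]@np.array([q[0],-q[1],-q[2]]);return w[:2]/w[2]
def tri(a,b):
    o1,d1=a;o2,d2=b
    s=np.linalg.lstsq(np.c_[d1,-d2],o2-o1,rcond=None)[0]
    p,q=o1+s[0]*d1,o2+s[1]*d2;return (p+q)/2,np.linalg.norm(p-q)
E
python3 - <<'E'
from h import *
for n in("scene","top"):
    c=ctrl.calibration(n);print(n,"cam",ray(n,(320,200))[0], "base px",proj(n,(0,0,0)))
for nm,uv in dict(post=(217,253),boardBL=(222,299),boardBR=(421,298),boardTL=(230,108),boardTR=(415,110)).items(): print(nm,plane("top",uv,28),plane("top",uv,0))
for n in("scene","top"):
    im=cv2.imread(f"pics/{n}0.png")
    roi={"scene":(215,170,190,160),"top":(235,200,170,70)}[n]
    x,y,w,h=roi
    cv2.imwrite(f"pics/{n}0c.png",cv2.resize(im[y:y+h,x:x+w],None,fx=4.2,fy=4.2,interpolation=cv2.INTER_CUBIC)[:600,:800])
E
```

```text
scene cam [  57.35 -456.09  900.45] base px [ 72.01 481.19]
top cam [ 468.62 -120.27 1045.55] base px [268.66 435.33]
post [479.1 150.5  28. ] [479.39 157.95   0.  ]
boardBL [355.1  131.43  28.  ] [351.97 138.36   0.  ]
boardBR [ 357.37 -413.15   28.  ] [ 354.31 -421.2     0.  ]
boardTL [903.08 131.13  28.  ] [915.03 138.05   0.  ]
boardTR [ 901.37 -417.57   28.  ] [ 913.28 -425.75    0.  ]
```

View pics/scene0c.png

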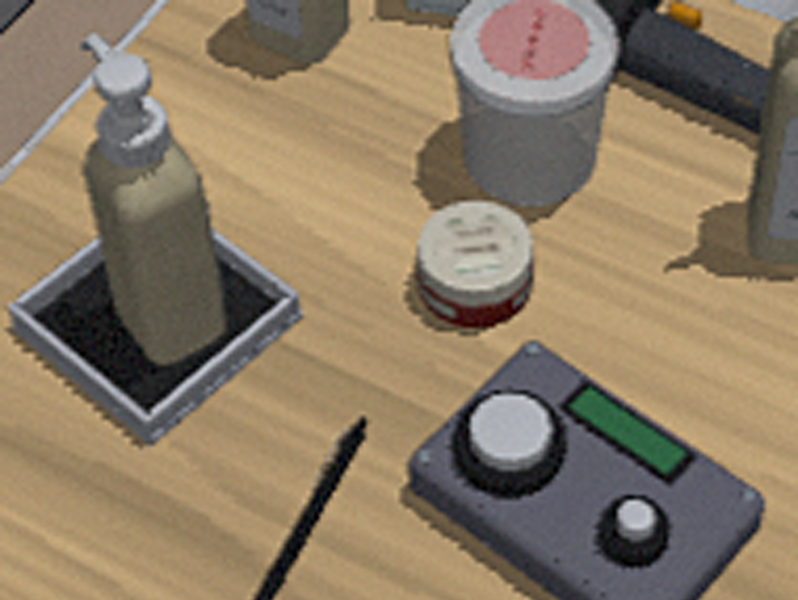

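View pics/top0c.png

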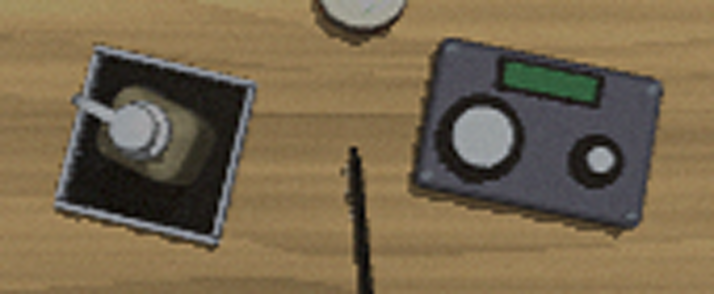

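The crops show the head disc near scene (244,187.5) and top (267.6,231), with the nozzle pointing to the robot's left. The big button is near scene (336.4,272.4) and top (350,232.6). Next I'll measure both and the post.

```bash
python3 - <<'E'
from h import *
print("head scene/top @235",plane("scene",(244.3,187.6),235),plane("top",(267.6,231),235),tri(ray("scene",(244.3,187.6)),ray("top",(267.6,231))))
# white masks for buttons
for n,roi in(("scene",(320,255,60,60)),("top",(335,215,60,35))):
    im=cv2.imread(f"pics/{n}0.png");x,y,w,h=roi
    hsv=cv2.cvtColor(im[y:y+h,x:x+w],cv2.COLOR_BGR2HSV)
    m=((hsv[...,2]>140)&(hsv[...,1]<40)).astype(np.uint8)
    k,l,s,c=cv2.connectedComponentsWithStats(m)
    for i in range(1,k):
        if s[i,4]>12: print(n,s[i],c[i]+[x,y],plane(n,c[i]+[x,y],82))
# head mask
for n,roi in(("scene",(225,170,50,50)),("top",(245,210,45,45))):
    im=cv2.imread(f"pics/{n}0.png");x,y,w,h=roi
    hsv=cv2.cvtColor(im[y:y+h,x:x+w],cv2.COLOR_BGR2HSV)
    m=((hsv[...,2]>150)&(hsv[...,1]<40)).astype(np.uint8)
    print(n);print("\n".join("".join("#" if v else "." for v in r) for r in m))
im=cv2.imread("pics/top0.png");cv2.imwrite("pics/tp.png",cv2.resize(im[215:305,110:270],None,fx=5,fy=5))
im=cv2.imread("pics/scene0.png");cv2.imwrite("pics/sp.png",cv2.resize(im[0:400,0:266],None,fx=1.5,fy=1.5))
E
```

```text
head scene/top @235 [527.7  -17.33 235.  ] [525.8  -15.02 235.  ] (array([526.75, -16.19, 235.09]), np.float64(2.986368024115582))
scene [  7   9  19  16 231] [335.97 271.26] [ 534.6  -214.99   82.  ]
scene [42 34  9  7 47] [365.87 292.17] [ 520.15 -289.16   82.  ]
top [  8  11  14  14 151] [349.44 231.99] [ 534.46 -212.94   82.  ]
top [40 20  6  6 24] [377.5 237.5] [ 519.98 -287.63   82.  ]
scene
...........................###....................
..........................###.....................
.........................###......................
........................###.......................
........................##........................
.......................###........................
......................###.........................
.....................###..........................
...........###......##............................
...........###.....###............................
...........####...###.............................
............########..............................
.............#######..............................
..............#########.............
[... 3224 characters left out ...]
..........
.....#.......................................
.....#.......................................
.............................................
.............................................
....#........................................
....#........................................
.............................................
.............................................
...##......................................#.
......###....................................
..........####............................#..
..............####...........................
...................###....................#..
.......................###...................
...........................####..............
```

View pics/tp.png

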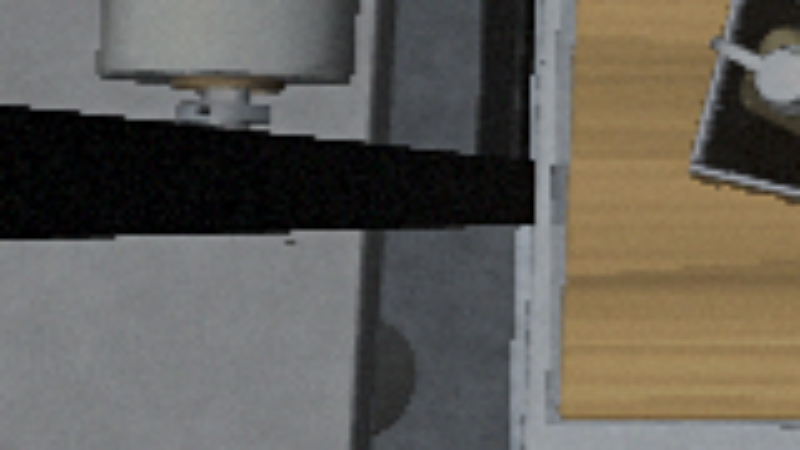

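View pics/sp.png

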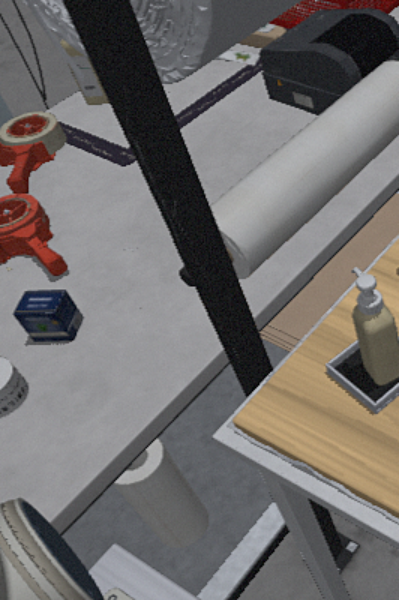

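The top crop shows the post's visible base between about (217,246) and (217,260), and the scene crop shows its edges. I'll work out the post's footprint and the tool axes.

```bash
python3 - <<'E'
from h import *
def vl(n,uv):
    o,d=ray(n,uv);return o[:2],d[:2]/np.linalg.norm(d[:2])
def inter(a,b):
    s=np.linalg.solve(np.c_[a[1],-b[1]],b[0]-a[0]);return a[0]+s[0]*a[1]
# top edges (near-robot lower, far upper); scene left, right
T={"near":(200,260),"far":(200,245)}
S={"left":(43,0),"left2":(157,247),"right":(85,0),"right2":(180,247)}
for k,t in T.items():
    print(k,vl("top",t))
    for j,s in S.items(): print("  ",j,inter(vl("top",t),vl("scene",s)))
o=ctrl.get_obs();A=R.from_rotvec(o["orientation"]).as_matrix()
print("axes cols",A,o["ee_pos"]);cw=ray("wrist",(320,200))[0];print("cam in tool",A.T@(cw-o["ee_pos"]))
for uv in((155,238),(190,235),(135,150)):
    for z in(0,100,200):print(uv,plane("top",uv,z))
print([proj("top",p) for p in((370,0,300),(350,110,300))])
E
```

```text
near (array([ 468.62, -120.27]), array([-0.03,  1.  ]))
   left [458.59 243.02]
   left2 [458.66 240.5 ]
   right [461.23 147.36]
   right2 [461.08 153.04]
far (array([ 468.62, -120.27]), array([0.1 , 0.99]))
   left [515.72 342.56]
   left2 [515.35 338.9 ]
   right [502.06 208.37]
   right2 [502.85 216.06]
axes cols [[-0.   -0.97  0.24]
 [-0.    0.24  0.97]
 [-1.    0.   -0.  ]] [152.53 605.63 202.99]
cam in tool [-180.8    70.09   -0.76]
(155, 238) [521.63 336.37   0.  ]
(155, 238) [516.56 292.69 100.  ]
(155, 238) [511.49 249.02 200.  ]
(190, 235) [530.4  237.32   0.  ]
(190, 235) [524.49 203.12 100.  ]
(190, 235) [518.58 168.92 200.  ]
(135, 150) [781.5  413.49   0.  ]
(135, 150) [751.58 362.44 100.  ]
(135, 150) [721.65 311.39 200.  ]
[array([254.02, 306.96]), array([197.96, 317.46])]
```

The post's footprint is about x 459–502 and y 207–243, so r ≥ 500. I'll retract to r ≈ 365 while rising and closing the fingers, then swing round.

{"op": "servo_tool", "data": {"plan": [[[-1, 0, -2.5, 0, 0, 0, 0], [-2.5, 0, -6, 0, 0, 0, 0], [-4, 0, -10, 0, 0, 0, 0], [-5.5, 0, -14, 0, 0, 0, 0], [-7, 0, -18, 0, 0, 0, 0], [-8.5, 0, -21.5, 0, 0, 0, 0], [-9.5, 0, -24.5, 0, 0, 0, 0], [-10, 0, -26, 0, 0, 0, 0]]]}}

```text
t: 0.82
ee_pos: [88.3, 351.0, 304.4]
orientation: [-1.025, 1.315, 1.026]
ft_force: [0.3, 0.3, -0.4]
width: 37.5
```

{"op": "servo_tool", "data": {"plan": [[[0, -1.8, 0, 0.05, 0, 0, 0], [0, -5.1, -0.4, 0.14, 0, 0, 0], [0, -8.6, -1.0, 0.24, 0, 0, 0], [0, -12.1, -2.1, 0.34, 0, 0, 0], [0, -15.4, -3.4, 0.44, 0, 0, 0], [0, -18.6, -5.2, 0.54, 0, 0, 0], [0, -21.6, -7.2, 0.64, 0, 0, 0], [0, -23.3, -8.5, 0.7, 0, 0, 0]]]}}

```text
t: 1.48
ee_pos: [295.9, 212.4, 303.6]
orientation: [-0.484, 1.516, 0.483]
ft_force: [0.5, 0.1, -0.1]
width: 1.0
```

{"op": "servo_tool", "data": {"plan": [[[0, -1.8, 0, 0.05, 0, 0, 0], [0, -5.1, -0.4, 0.14, 0, 0, 0], [0, -8.6, -1.0, 0.24, 0, 0, 0], [0, -12.1, -2.1, 0.34, 0, 0, 0], [0, -15.4, -3.4, 0.44, 0, 0, 0], [0, -18.6, -5.2, 0.54, 0, 0, 0], [0, -21.6, -7.2, 0.64, 0, 0, 0], [0, -23.3, -8.5, 0.7, 0, 0, 0]]]}}

```text
t: 2.15
ee_pos: [361.3, -26.8, 303.6]
orientation: [0.064, 1.57, -0.065]
ft_force: [0.2, -0.3, 0.0]
width: 0.5
```

```bash
python3 - <<'E'
from h import *
o=ctrl.get_obs();A=R.from_rotvec(o["orientation"]).as_matrix();print(o,A)
print("to head+60 tool cm",A.T@(np.array([526.5,-15.5,235+14+50])-o["ee_pos"])/10)
cv2.imwrite("pics/w1.png",ctrl.get_image("wrist")[:,:,::-1])
E
```

```text
{'t': 2.15, 'qpos': array([-0.11, -0.12,  2.04, -0.  ,  1.22, -0.02]), 'qvel': array([-0.68,  0.  , -0.  ,  0.02,  0.  ,  0.01]), 'joint_torque': array([  3.47, -22.33, -29.55,  -0.07,   0.07,  -0.02]), 'ee_pos': array([361.34, -26.84, 303.58]), 'orientation': array([ 0.06,  1.57, -0.07]), 'ft_force': array([ 0.24, -0.26,  0.  ]), 'moment': array([-0.04,  0.01, -0.02]), 'width': 0.5019139954721629} [[ 0.    0.08  1.  ]
 [-0.    1.   -0.08]
 [-1.   -0.    0.  ]]
to head+60 tool cm [ 0.46  2.49 16.37]
```

View pics/w1.png

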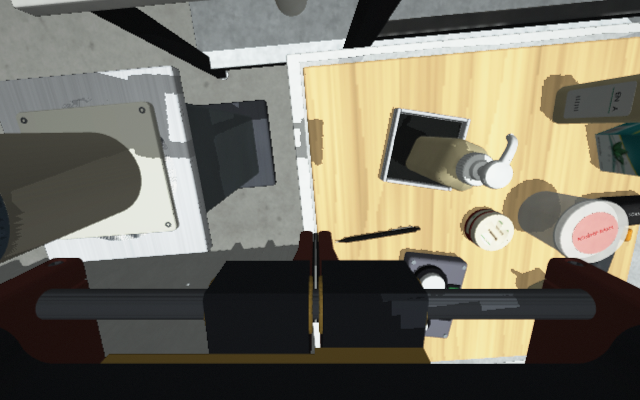

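The wrist view shows the sample's head disc near (495,173) with its nozzle pointing to (510,140), and closed fingers at (318,250). I'll move over the head.

{"op": "servo_tool", "data": {"plan": [[[0, 0.2, 1.5, 0, 0, 0, 0], [0, 0.6, 4.5, 0, 0, 0, 0], [0, 1.2, 8, 0, 0, 0, 0], [0, 1.8, 11.5, 0, 0, 0, 0], [0, 2.3, 14.5, 0, 0, 0, 0], [1, 2.5, 16, 0, 0, 0, 0], [2, 2.5, 16.4, 0, 0, 0, 0], [2.5, 2.5, 16.4, 0, 0, 0, 0]]]}}

```text
t: 2.87
ee_pos: [526.3, -11.4, 276.5]
orientation: [0.059, 1.573, -0.059]
ft_force: [-0.1, 0.7, 0.0]
width: 0.7
```

```bash
python3 - <<'E'
from h import *
print("w1")
o=ctrl.get_obs();A=R.from_rotvec(o["orientation"]).as_matrix();print(o["ee_pos"],o["qvel"],A)
c=ctrl.calibration("wrist");tip=o["ee_pos"]+14*A[:,0]
print(proj("wrist",tip),proj("wrist",[526.5,-15.5,235]),proj("scene",tip),proj("top",tip))
for n in("wrist","scene","top"):
    im=ctrl.get_image(n)[:,:,::-1]
    cv2.imwrite(f"pics/{n}2.png",im)
    x,y={"wrist":(215,150),"scene":(200,140),"top":(220,190)}[n];w,h=(200,150) if n=="wrist" else (100,75)
    cv2.imwrite(f"pics/{n}2c.png",cv2.resize(im[y:y+h,x:x+w],(800,600),interpolation=cv2.INTER_CUBIC))
E
```

```text
w1
[526.32 -11.41 276.5 ] [-0.    0.02  0.1  -0.   -0.11 -0.  ] [[-0.    0.08  1.  ]
 [ 0.    1.   -0.08]
 [-1.   -0.   -0.  ]]
[314.96 227.97] [315.76 221.35] [239.34 176.93] [264.29 229.87]
```

View pics/wrist2c.png

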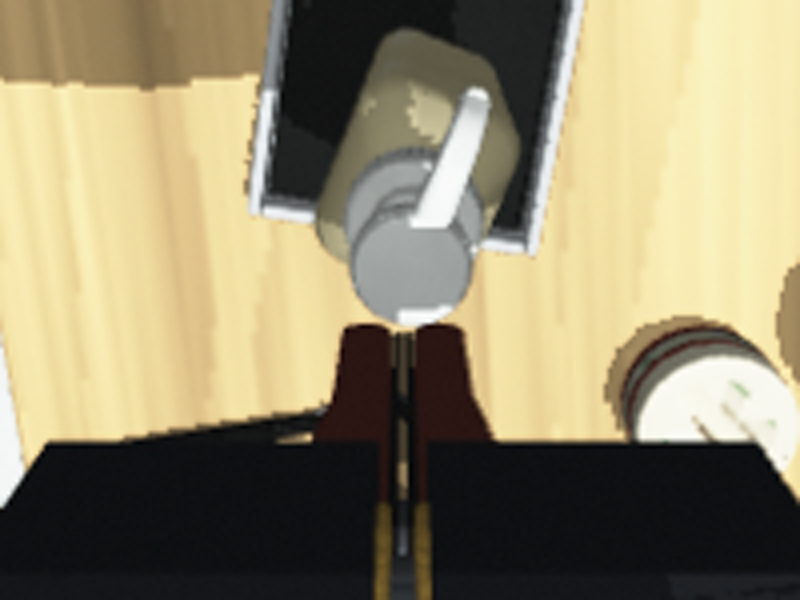

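View pics/scene2c.png

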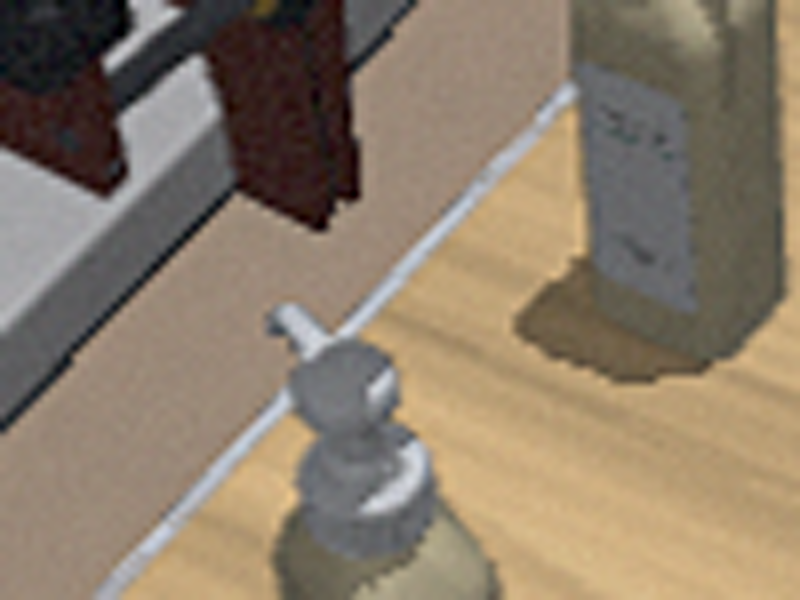

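The wrist crop shows the head disc at px (317,216) with fingertips at about (315,231). In the scene view the fingertips look higher than predicted, at (239,168) against (239,177), so I'll recheck with the arm settled.

```bash
python3 - <<'E'
from h import *
ims={n:ctrl.get_image(n)[:,:,::-1] for n in("scene","top")}
o=ctrl.get_obs();A=R.from_rotvec(o["orientation"]).as_matrix();print(o["t"],o["ee_pos"],o["qvel"],A[:,0])
tip=o["ee_pos"]+14*A[:,0]
print("wrist head",plane("wrist",(317.3,216.2),235))
for n,im in ims.items():
    im=im.copy()
    big=cv2.resize(im,None,fx=8,fy=8,interpolation=cv2.INTER_CUBIC)
    for P,col in((tip,(0,0,255)),(o["ee_pos"],(0,255,0)),([526.5,-15.5,235],(255,0,0))):
        p=(proj(n,P)+.5)*8;cv2.drawMarker(big,tuple(int(v) for v in p),col,0,14,2)
    # tip corner box
    for a in(-13.5,13.5):
        for b in(-10,10):
            p=(proj(n,tip+A[:,2]*a+A[:,1]*b)+.5)*8;cv2.circle(big,tuple(int(v) for v in p),3,(0,255,255),-1)
    x,y={"scene":(200,140),"top":(220,190)}[n]
    cv2.imwrite(f"pics/{n}3c.png",big[y*8:y*8+600,x*8:x*8+800])
E
```

```text
3.1167 [526.05 -11.76 279.08] [-0.   -0.   -0.01  0.   -0.    0.  ] [ 0. -0. -1.]
wrist head [527.89 -12.28 235.  ]
```

View pics/scene3c.png

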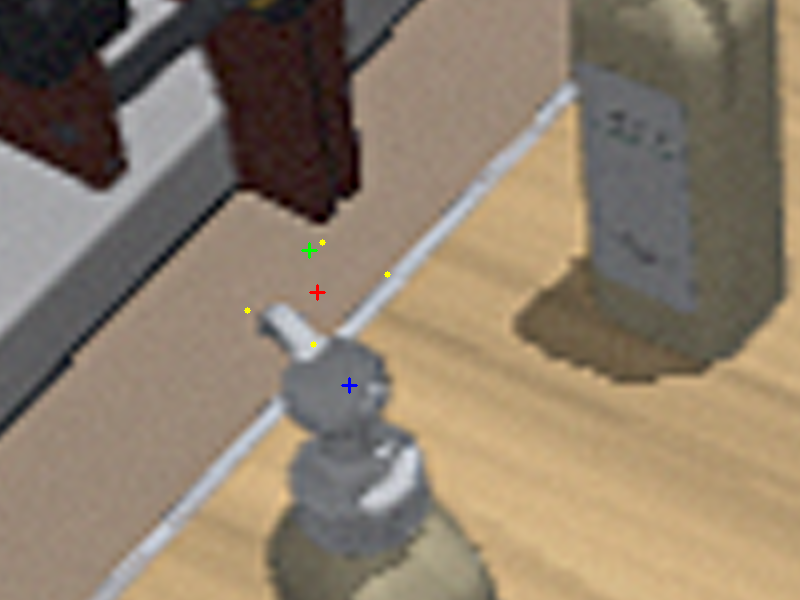

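View pics/top3c.png

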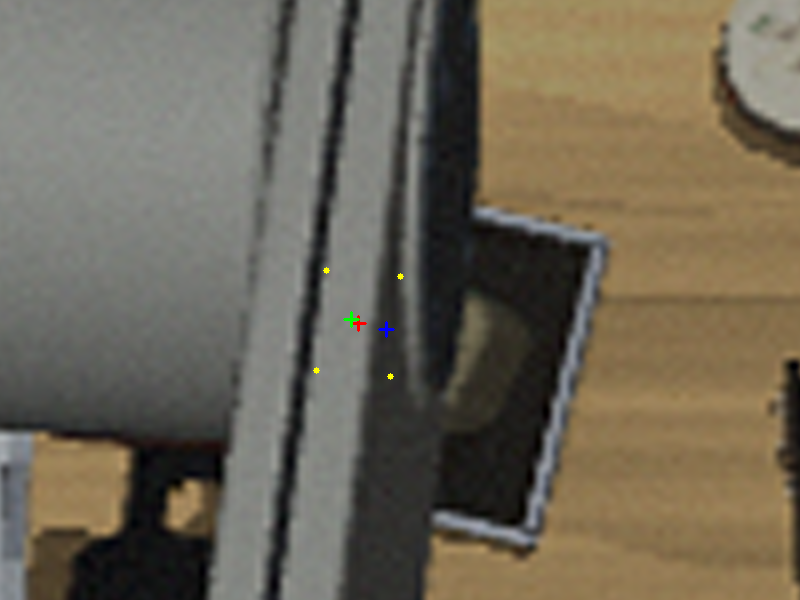

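The sample's head seems to have shifted slightly in the scene view, from about x 243.8 to 242.4 to 241.4. I'll compare the pictures before doing anything else.

```bash
python3 - <<'E'
from h import *
im=ctrl.get_image("scene")[:,:,::-1].copy();cv2.imwrite("pics/scene4.png",im)
o=ctrl.get_obs();print(o["t"],o["ee_pos"],o["ft_force"],o["width"],o["qpos"])
a=cv2.imread("pics/scene0.png");b=cv2.imread("pics/scene2.png")
f=lambda i:cv2.resize(i[165:285,210:300],None,fx=2.9*1,fy=2.9*1,interpolation=cv2.INTER_CUBIC)
f=lambda i:cv2.resize(i[165:285,212:278],None,fx=4,fy=4,interpolation=cv2.INTER_CUBIC)
cv2.imwrite("pics/cmp.png",np.hstack([f(a),f(b),f(im)]))
def sh(x,y,r):
    X=cv2.cvtColor(x,cv2.COLOR_BGR2GRAY).astype(np.float32);Y=cv2.cvtColor(y,cv2.COLOR_BGR2GRAY).astype(np.float32)
    u,v,w,h=r;T=X[v:v+h,u:u+w]
    m=cv2.matchTemplate(Y[v-8:v+h+8,u-8:u+w+8],T,cv2.TM_CCOEFF_NORMED);_,s,_,l=cv2.minMaxLoc(m);return l[0]-8,l[1]-8,s
for nm,r in dict(head=(234,180,20,26),body=(238,215,32,45),tray=(218,240,24,24),box=(312,250,85,70)).items(): print(nm,sh(a,b,r),sh(b,im,r),sh(a,im,r))
E
```

```text
3.1667 [526.35 -11.73 279.35] [0.1 0.2 0.5] 0.6580634264883066 [-0.04  0.19  1.77  0.    1.18  0.03]
head (-1, 0, 0.5820785164833069) (-1, 0, 0.8124157786369324) (-3, 0, 0.4590364992618561)
body (0, 0, 0.9802752137184143) (0, 0, 0.9776289463043213) (0, 0, 0.9585748314857483)
tray (0, 0, 0.8804742097854614) (0, 0, 0.9866587519645691) (0, 0, 0.8804132342338562)
box (0, 0, 0.9969514608383179) (0, 0, 0.9973874688148499) (0, 0, 0.9969232678413391)
```

View pics/cmp.png

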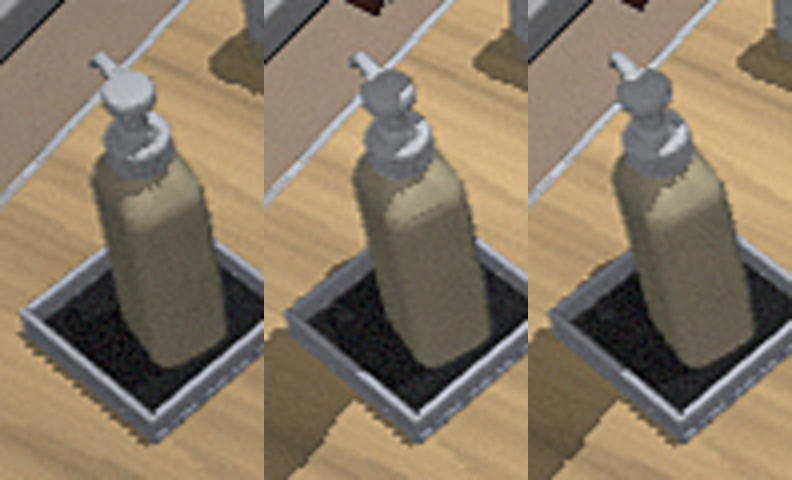

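View pics/scene4.png

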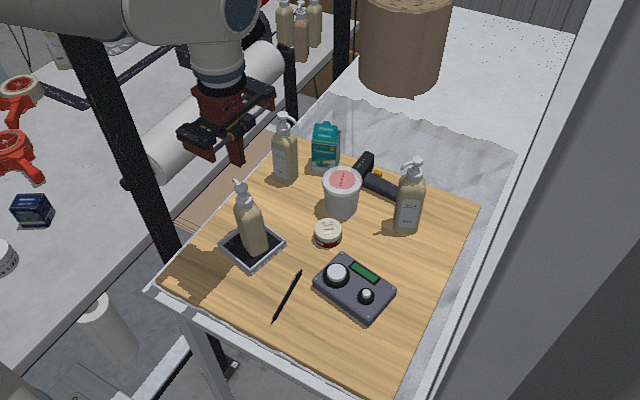

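The upper part of the bottle moves left by about 3 px while its foot stays put. It may be rocking, so I'll take one more look to see the trend.

```bash
python3 - <<'E'
from h import *
L=[cv2.imread("pics/scene0.png"),cv2.imread("pics/scene2.png"),cv2.imread("pics/scene4.png")]
for i in(5,6):
    im=ctrl.get_image("scene")[:,:,::-1].copy();cv2.imwrite(f"pics/scene{i}.png",im);L.append(im)
o=ctrl.get_obs();print(o["t"],o["ee_pos"],o["ft_force"])
w=ctrl.get_image("wrist")[:,:,::-1];cv2.imwrite("pics/wrist6.png",w)
f=lambda i:cv2.resize(i[165:285,212:278],None,fx=3,fy=3,interpolation=cv2.INTER_CUBIC)[:,:158]
cv2.imwrite("pics/cmp2.png",np.hstack([f(i) for i in L]))
cv2.imwrite("pics/wrist6c.png",np.hstack([cv2.resize(i[150:300,240:390],(400,400)) for i in(cv2.imread("pics/wrist2.png"),w)]))
E
```

```text
3.2667 [526.68 -11.77 279.39] [-0.19  0.73 -0.51]
```

View pics/cmp2.png

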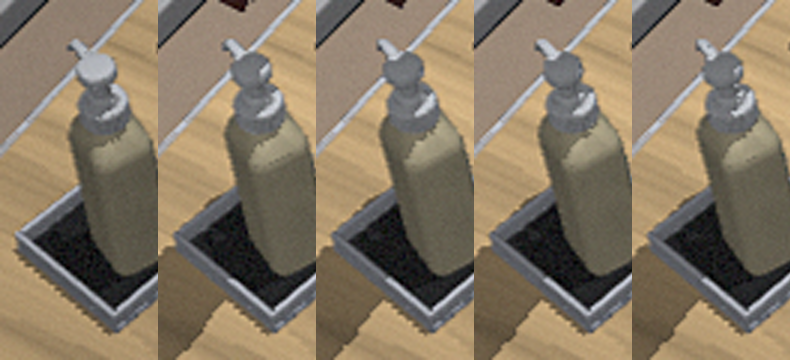

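View pics/wrist6c.png

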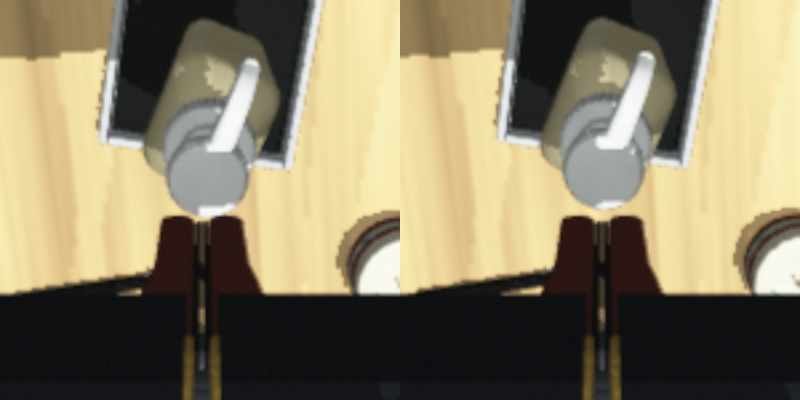

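The head's shift in the later frames is about 2 px and steady, so the bottle rocks slightly and stands. I'll use the finger edges seen in both views to check where the tips really are, and measure the head afresh.

```bash
python3 - <<'E'
from h import *
o=ctrl.get_obs();A=R.from_rotvec(o["orientation"]).as_matrix();p=o["ee_pos"];print(o["t"],p)
for hw in(6,8,10):
  for x in(-20,-10,0,7,14):
    print(hw,x,"wrist far edge",proj("wrist",p+A@[x,hw,10]),proj("wrist",p+A@[x,hw,-10]),"scene near corner",proj("scene",p+A@[x,-hw,-10]),"scene left",proj("scene",p+A@[x,hw,-10]),"right",proj("scene",p+A@[x,-hw,10]))
hw=plane("wrist",(316.1-.2,212.6-.2),235);print(hw)
for i in(2,4,5,6):
    im=cv2.imread(f"pics/scene{i}.png")
hs=plane("scene",(241.8,187.4),235);print(hs,tri(ray("wrist",(315.9,212.4)),ray("scene",(241.8,187.4))))
im=cv2.imread("pics/scene6.png")
cv2.imwrite("pics/s6.png",cv2.resize(im[85:210,170:290],None,fx=4.8,fy=4.8,interpolation=cv2.INTER_CUBIC))
E
```

```text
3.3167 [526.79 -11.78 279.32]
6 -20 wrist far edge [331.42 237.63] [298.41 237.61] scene near corner [235.81 167.11] scene left [230.72 164.57] right [242.94 160.63]
6 -10 wrist far edge [330.57 231.84] [299.31 231.82] scene near corner [236.61 171.06] scene left [231.56 168.51] right [243.67 164.59]
6 0 wrist far edge [329.8  226.63] [300.13 226.61] scene near corner [237.39 174.94] scene left [232.39 172.4 ] right [244.38 168.48]
6 7 wrist far edge [329.31 223.29] [300.65 223.27] scene near corner [237.94 177.61] scene left [232.96 175.07] right [244.88 171.16]
6 14 wrist far edge [328.85 220.16] [301.14 220.15] scene near corner [238.47 180.25] scene left [233.52 177.72] right [245.37 173.81]
8 -20 wrist far edge [331.47 234.53] [298.36 234.51] scene near corner [236.66 167.54] scene left [229.88 164.14] right [243.79 161.05]
8 -10 wrist far edge [330.61 228.89] [299.27 228.87] scene near corner [237.45 171.48] scene left [230.72 168.09] right [244.51 165.  ]
8 0 wrist far edge [329.84 223.81] [300.09 223.8 ] scene near corner [238.23 175.36] scene left [231.56 171.97] right [245.
[... 369 characters left out ...]
ne left [229.03 163.72] right [244.64 161.47]
10 -10 wrist far edge [330.66 225.92] [299.22 225.9 ] scene near corner [238.3  171.91] scene left [229.89 167.67] right [245.35 165.42]
10 0 wrist far edge [329.88 220.99] [300.05 220.97] scene near corner [239.08 175.79] scene left [230.73 171.55] right [246.06 169.31]
10 7 wrist far edge [329.39 217.82] [300.58 217.8 ] scene near corner [239.61 178.46] scene left [231.31 174.23] right [246.54 171.99]
10 14 wrist far edge [328.93 214.86] [301.07 214.84] scene near corner [240.14 181.11] scene left [231.88 176.88] right [247.02 174.64]
[527.76  -9.02 235.  ]
[525.82 -12.82 235.  ] (array([527.98, -10.29, 231.48]), np.float64(0.7230110379785617))
```

View pics/s6.png

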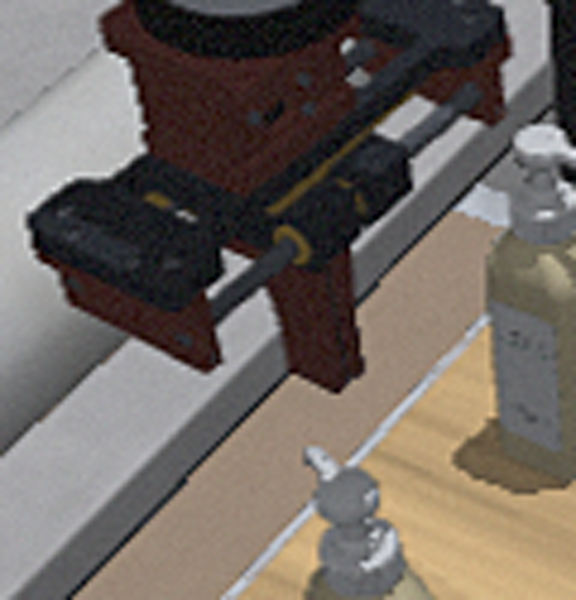

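View pics/wrist6.png

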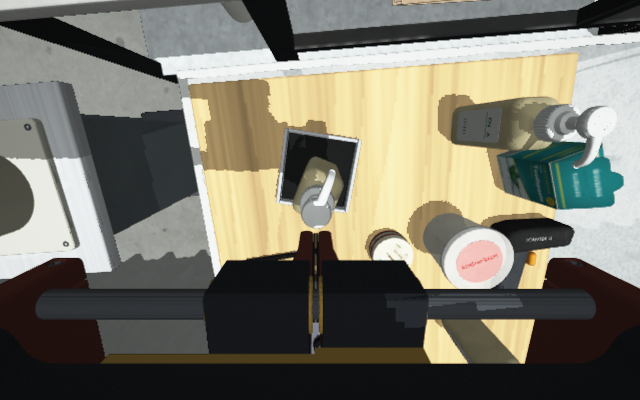

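The visible fingertips fit about 22 mm *behind* the TCP in both views, while the text puts them 14 mm ahead, so contact height is uncertain. I'm over the head laterally: it measures about (527,-11) and the TCP is at (526.8,-11.8). I'll descend in small steps and watch the force.

{"op": "servo_tool", "data": {"plan": [[[0.5, 0, 0, 0, 0, 0, 0], [1.0, 0, 0, 0, 0, 0, 0], [1.5, 0, 0, 0, 0, 0, 0], [1.8, 0, 0, 0, 0, 0, 0], [2.0, 0, 0, 0, 0, 0, 0], [2.0, 0, 0, 0, 0, 0, 0]]]}}

```text
t: 3.82
ee_pos: [526.6, -11.7, 257.8]
orientation: [0.06, 1.571, -0.06]
ft_force: [0.4, -0.4, 0.5]
width: 0.5
```

```bash
python3 - <<'E'
from h import *
a=ctrl.get_obs();im=ctrl.get_image("scene")[:,:,::-1];w=ctrl.get_image("wrist")[:,:,::-1]
print(a["ee_pos"],a["ft_force"],ctrl.get_obs()["ft_force"])
f=lambda i:cv2.resize(i,(400,500),interpolation=cv2.INTER_CUBIC)
cv2.imwrite("pics/s7.png",np.hstack([f(im[130:230,200:280]),f(w[150:250,275:355])]))
cv2.imwrite("pics/scene7.png",im)
E
```

```text
[526.55 -11.66 257.81] [ 0.42 -0.44  0.5 ] [-0.68 -0.13 -0.01]
```

View pics/s7.png

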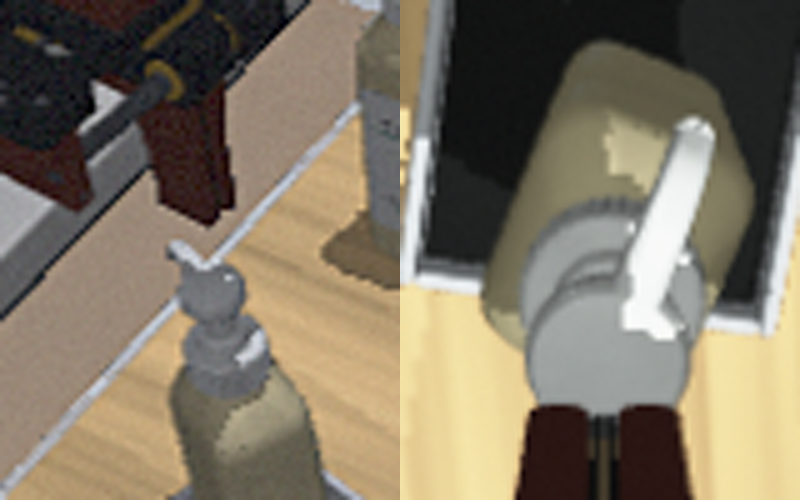

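The pictures still show a gap of 30–45 mm between the fingertips and the head. I'll continue with force checks through the stated contact height, TCP z ≈ 249.

{"op": "servo_tool", "data": {"plan": [[[0.2, 0, 0, 0, 0, 0, 0], [0.4, 0, 0, 0, 0, 0, 0], [0.6, 0, 0, 0, 0, 0, 0], [0.7, 0, 0, 0, 0, 0, 0], [0.8, 0, 0, 0, 0, 0, 0], [0.9, 0, 0, 0, 0, 0, 0], [1.0, 0, 0, 0, 0, 0, 0], [1.1, 0, 0, 0, 0, 0, 0]]]}}

```text
t: 4.58
ee_pos: [526.9, -11.7, 247.5]
orientation: [0.06, 1.57, -0.06]
ft_force: [0.2, 0.3, 0.3]
width: 0.4
```

{"op": "servo_tool", "data": {"plan": [[[0.1, 0, 0, 0, 0, 0, 0], [0.2, 0, 0, 0, 0, 0, 0], [0.3, 0, 0, 0, 0, 0, 0], [0.3, 0, 0, 0, 0, 0, 0]]]}}

```text
t: 4.92
ee_pos: [526.8, -11.7, 244.4]
orientation: [0.06, 1.57, -0.06]
ft_force: [-0.5, 0.3, -0.5]
width: 0.4
```

{"op": "servo_tool", "data": {"plan": [[[0.1, 0, 0, 0, 0, 0, 0], [0.2, 0, 0, 0, 0, 0, 0], [0.3, 0, 0, 0, 0, 0, 0], [0.3, 0, 0, 0, 0, 0, 0]]]}}

```text
t: 5.25
ee_pos: [526.8, -11.7, 241.3]
orientation: [0.06, 1.57, -0.06]
ft_force: [0.0, -0.5, -0.4]
width: 0.2
```

There's no contact 8 mm past the stated height, so the pictures are right so far. I'll look again.

```bash
cat > look.py <<'E'
import sys
from h import *
t=sys.argv[1]
a=ctrl.get_obs();im=ctrl.get_image("scene")[:,:,::-1];w=ctrl.get_image("wrist")[:,:,::-1]
print(a["t"],a["ee_pos"],a["ft_force"],ctrl.get_obs()["ft_force"])
f=lambda i:cv2.resize(i,(400,500),interpolation=cv2.INTER_CUBIC)
cv2.imwrite(f"pics/l{t}.png",np.hstack([f(im[130:230,200:280]),f(w[150:250,275:355])]))
cv2.imwrite(f"pics/lscene{t}.png",im)
E
python3 look.py 1
```

```text
5.25 [526.77 -11.69 241.35] [ 0.03 -0.46 -0.38] [-0.08  0.54 -0.13]
```

View pics/l1.png

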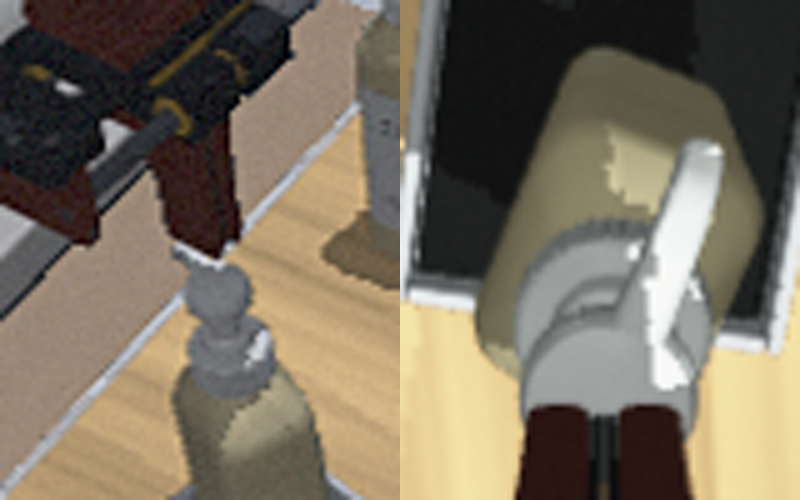

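```bash
python3 - <<'E'
from h import *
print(plane("wrist",(316.1,228.9),235),plane("scene",(243,187.7),235))
E
```

```text
[527.81  -9.77 235.  ] [526.29 -15.29 235.  ]
```

{"op": "servo_tool", "data": {"plan": [[[0.3, 0, 0, 0, 0, 0, 0], [0.6, 0, 0, 0, 0, 0, 0], [0.9, 0, 0, 0, 0, 0, 0], [1.2, 0, 0, 0, 0, 0, 0], [1.4, 0, 0, 0, 0, 0, 0], [1.5, 0, 0, 0, 0, 0, 0], [1.5, 0, 0, 0, 0, 0, 0]]]}}

```text
t: 5.93
ee_pos: [526.7, -11.7, 226.2]
orientation: [0.06, 1.571, -0.06]
ft_force: [-0.6, 0.4, -0.5]
width: 0.4
```

```bash
python3 look.py 2
```

```text
5.9333 [526.71 -11.69 226.2 ] [-0.62  0.39 -0.47] [-0.35 -0.51 -0.48]
```

View pics/l2.png

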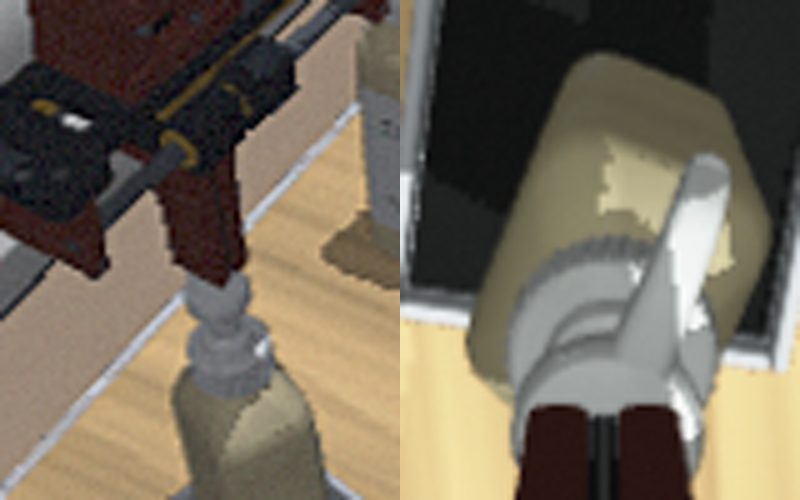

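Tip and head appear in line: the near corner is at scene (244.5,187) and the head centre at about (243,188). I'll check the prediction numerically before contact.

```bash
python3 - <<'E'
from h import *
o=ctrl.get_obs();A=R.from_rotvec(o["orientation"]).as_matrix();p=o["ee_pos"]
for x in(-30,-22,-15):
  for hw in (10,13):
    print(x,hw,[proj("scene",p+A@[x,b*hw,a]) for a,b in((-10,-1),(-10,1),(10,-1))],proj("wrist",p+A@[x,hw,10]))
im=cv2.imread("pics/lscene2.png");cv2.imwrite("pics/ls2c.png",cv2.resize(im[150:210,215:275],(600,600),interpolation=cv2.INTER_CUBIC))
E
```

```text
-30 10 [array([240.79, 184.29]), array([232.59, 180.07]), array([247.61, 177.84])] [332.49 237.52]
-30 13 [array([242.03, 184.93]), array([231.37, 179.44]), array([248.85, 178.46])] [332.58 232.56]
-22 10 [array([241.37, 187.23]), array([233.22, 183.01]), array([248.14, 180.79])] [331.71 232.54]
-22 13 [array([242.6 , 187.87]), array([232.01, 182.39]), array([249.37, 181.41])] [331.79 227.78]
-15 10 [array([241.87, 189.77]), array([233.77, 185.56]), array([248.6 , 183.34])] [331.08 228.55]
-15 13 [array([243.1 , 190.41]), array([232.56, 184.93]), array([249.82, 183.96])] [331.16 223.95]
```

View pics/ls2c.png

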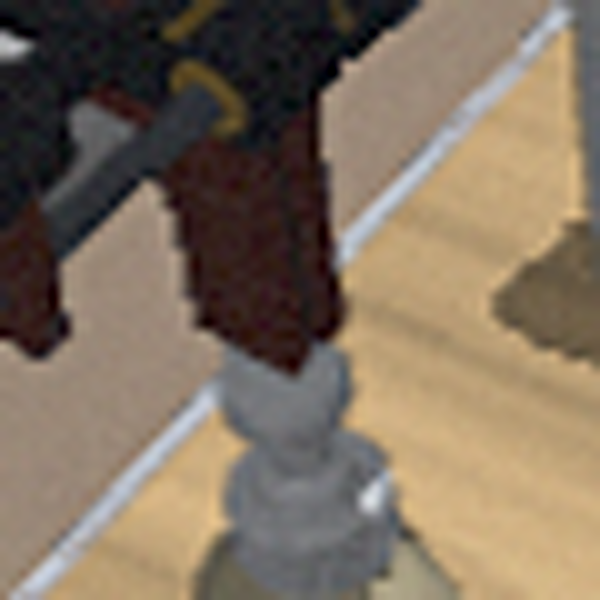

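The tip fits 22 mm behind the TCP, so contact is expected at TCP z ≈ 213. I'll approach in small steps.

{"op": "servo_tool", "data": {"plan": [[[0.2, 0, 0, 0, 0, 0, 0], [0.4, 0, 0, 0, 0, 0, 0], [0.5, 0, 0, 0, 0, 0, 0], [0.6, 0, 0, 0, 0, 0, 0], [0.7, 0, 0, 0, 0, 0, 0], [0.8, 0, 0, 0, 0, 0, 0], [0.8, 0, 0, 0, 0, 0, 0]]]}}

```text
t: 6.62
ee_pos: [526.8, -11.7, 218.4]
orientation: [0.06, 1.57, -0.06]
ft_force: [0.1, 0.2, 0.8]
width: 0.3
```

{"op": "servo_tool", "data": {"plan": [[[0.1, 0, 0, 0, 0, 0, 0], [0.2, 0, 0, 0, 0, 0, 0], [0.3, 0, 0, 0, 0, 0, 0], [0.3, 0, 0, 0, 0, 0, 0]]]}}

```text
t: 6.95
ee_pos: [526.9, -11.7, 215.5]
orientation: [0.06, 1.57, -0.06]
ft_force: [1.0, -0.3, 0.4]
width: 0.6
```

{"op": "servo_tool", "data": {"plan": [[[0.1, 0, 0, 0, 0, 0, 0], [0.2, 0, 0, 0, 0, 0, 0], [0.2, 0, 0, 0, 0, 0, 0]]]}}

```text
t: 7.2
ee_pos: [527.1, -11.7, 213.7]
orientation: [0.06, 1.57, -0.06]
ft_force: [-0.9, 0.1, 1.7]
width: 1.1
```

```bash
python3 look.py 3
```

```text
7.2 [527.08 -11.72 213.72] [-0.93  0.06  1.7 ] [0.69 0.04 2.88]
```

View pics/l3.png

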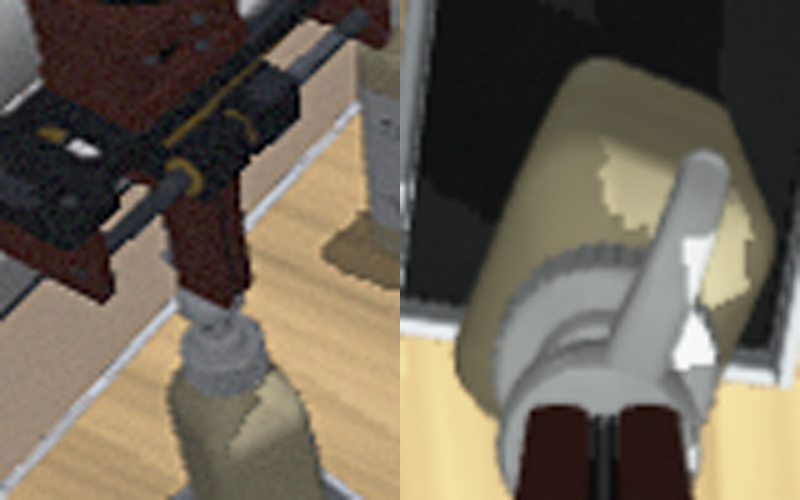

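Contact comes at TCP z ≈ 213.7 with about 2–3 N. The wrist view shows the fingers about 3 mm short of the head's centre in y, and the bottle leaning slightly. I'll lift, shift and look.

{"op": "servo_tool", "data": {"plan": [[[-0.3, 0, 0, 0, 0, 0, 0], [-0.6, 0.1, 0, 0, 0, 0, 0], [-0.6, 0.3, 0, 0, 0, 0, 0], [-0.6, 0.3, 0, 0, 0, 0, 0]]]}}

```text
t: 7.63
ee_pos: [527.2, -8.4, 219.7]
orientation: [0.06, 1.57, -0.06]
ft_force: [0.2, -0.5, 0.3]
width: 0.4
```

```bash
python3 look.py 4;  python3 look.py 5
```

```text
7.6333 [527.17  -8.42 219.7 ] [ 0.21 -0.51  0.29] [ 0.22  0.11 -0.25]
7.7333 [527.01  -8.57 219.5 ] [ 0.22  0.11 -0.25] [ 0.01 -0.57 -0.04]
```

View pics/l4.png

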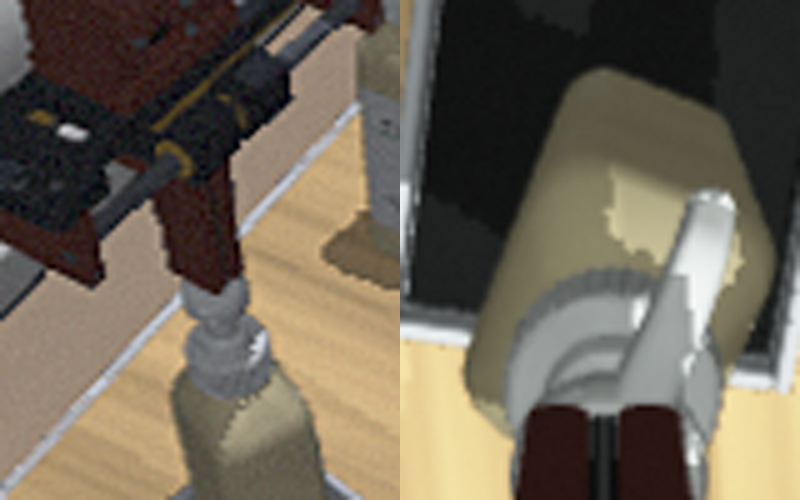

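View pics/l5.png

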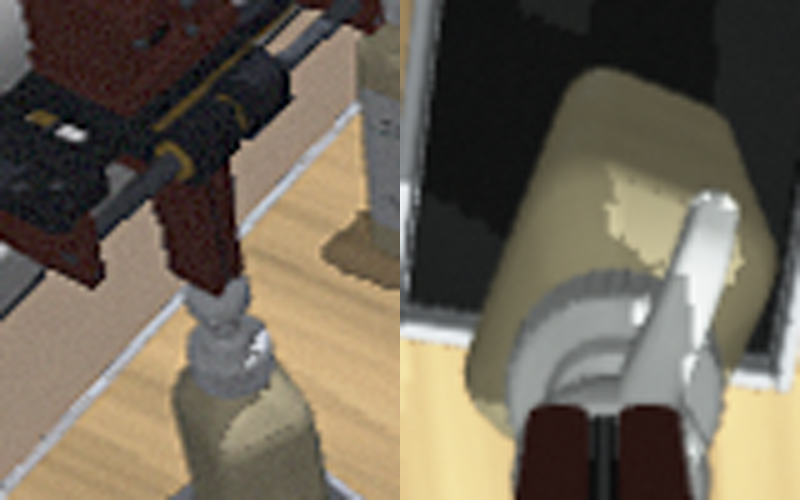

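With the fingers lifted the bottle is upright again. I'll view the wrist picture enlarged to place the head relative to the fingers.

```bash
python3 - <<'E'
from h import *
w=ctrl.get_image("wrist")[:,:,::-1].copy()
o=ctrl.get_obs();A=R.from_rotvec(o["orientation"]).as_matrix();p=o["ee_pos"];print(p,o["ft_force"])
big=cv2.resize(w[200:270,270:363],None,fx=8.5,fy=8.5,interpolation=cv2.INTER_CUBIC)
def mk(P,c):
    q=(proj("wrist",P)+.5-[270,200])*8.5;cv2.circle(big,tuple(int(v) for v in q),3,c,-1)
for Y,c in((-9,(0,0,255)),(-12,(0,200,0)),(-15,(255,0,0))):
    for t in np.linspace(0,2*np.pi,60): mk([527+13*np.cos(t),Y+13*np.sin(t),235],c)
for a in(-10,10):
    for b in(-10,10): mk(p+A@[-22,b,a],(0,255,255))
cv2.imwrite("pics/w8.png",big)
E
```

```text
[527.    -8.69 219.42] [-0.3   0.28 -0.68]
```

View pics/w8.png

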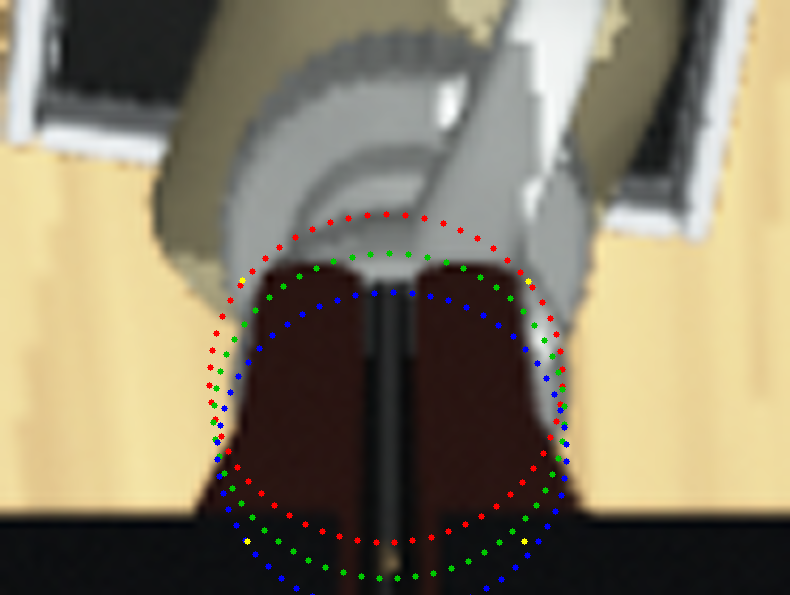

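The disc's centre is at about (527,-11), so the lateral position was about right. I'll set TCP y ≈ -11 and press in 1 mm rows with force checks.

{"op": "servo_tool", "data": {"plan": [[[0, -0.2, 0, 0, 0, 0, 0], [0.2, -0.2, 0, 0, 0, 0, 0], [0.4, -0.2, 0, 0, 0, 0, 0], [0.5, -0.2, 0, 0, 0, 0, 0], [0.6, -0.2, 0, 0, 0, 0, 0], [0.7, -0.2, 0, 0, 0, 0, 0], [0.8, -0.2, 0, 0, 0, 0, 0], [0.8, -0.2, 0, 0, 0, 0, 0]]]}}

```text
t: 8.55
ee_pos: [527.3, -10.7, 211.9]
orientation: [0.06, 1.569, -0.06]
ft_force: [-0.4, 0.5, 4.0]
width: 0.4
```

```bash
python3 look.py 6
```

```text
8.55 [527.29 -10.71 211.89] [-0.35  0.53  3.96] [-0.42  0.25  3.95]
```

View pics/l6.png

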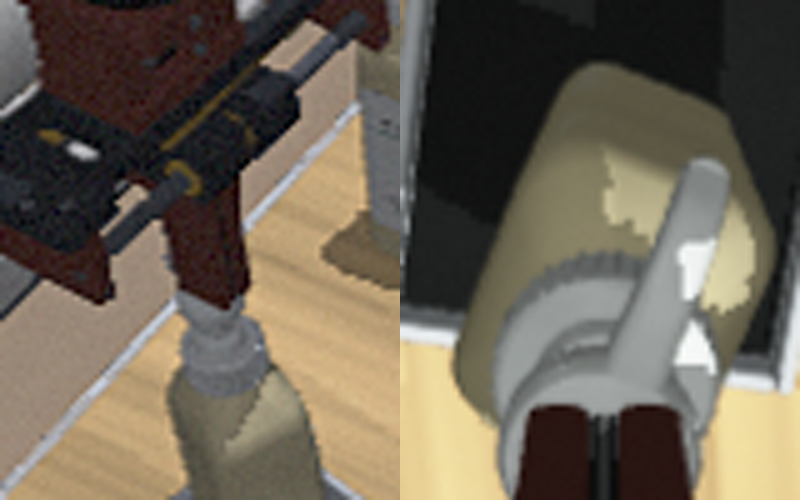

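The force is 4 N at z 211.9, which fits about 2.3 mm of stroke, and the lean isn't growing. I'll continue.

{"op": "servo_tool", "data": {"plan": [[[0.1, 0, 0, 0, 0, 0, 0], [0.2, 0, 0, 0, 0, 0, 0], [0.3, 0, 0, 0, 0, 0, 0], [0.3, 0, 0, 0, 0, 0, 0]]]}}

```text
t: 8.98
ee_pos: [528.1, -10.8, 209.8]
orientation: [0.06, 1.567, -0.06]
ft_force: [-0.8, -1.1, 10.7]
width: 0.5
```

```bash
python3 look.py 7
```

```text
8.9833 [528.07 -10.8  209.83] [-0.79 -1.12 10.67] [-0.73 -0.7  11.37]
```

View pics/l7.png

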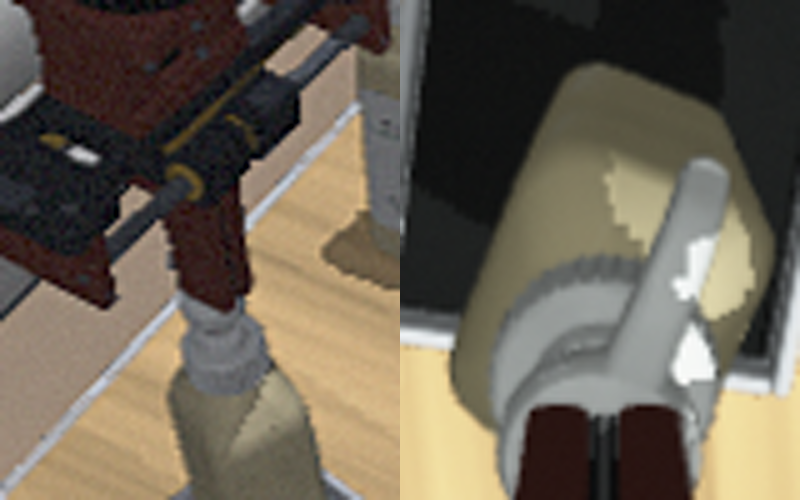

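The force is now 11 N, above the ~9 N stop force. I'll push 0.5 mm more to confirm the stiffness of the stop.

{"op": "servo_tool", "data": {"plan": [[[0.05, 0, 0, 0, 0, 0, 0], [0.05, 0, 0, 0, 0, 0, 0], [0.05, 0, 0, 0, 0, 0, 0]]]}}

```text
t: 9.33
ee_pos: [528.3, -10.8, 209.8]
orientation: [0.06, 1.567, -0.06]
ft_force: [-2.1, -0.3, 14.4]
width: 0.5
```

The position held at 209.8 while the force rose to 14.4 N, so that's a hard stop, 6 mm below first contact. I'll release straight up.

{"op": "servo_tool", "data": {"plan": [[[-0.2, 0, 0, 0, 0, 0, 0], [-0.4, 0, 0, 0, 0, 0, 0], [-0.6, 0, 0, 0, 0, 0, 0], [-0.8, 0, 0, 0, 0, 0, 0], [-1.2, 0, 0, 0, 0, 0, 0], [-1.8, 0, 0, 0, 0, 0, 0], [-2.5, 0, 0, 0, 0, 0, 0], [-3.0, 0, 0, 0, 0, 0, 0]]]}}

```text
t: 10.0
ee_pos: [527.2, -10.7, 238.9]
orientation: [0.06, 1.57, -0.06]
ft_force: [0.4, 0.5, -0.4]
width: 0.7
```

```bash
python3 look.py 8
```

```text
10.0 [527.18 -10.71 238.93] [ 0.36  0.48 -0.43] [0.86 0.04 0.14]
```

View pics/l8.png

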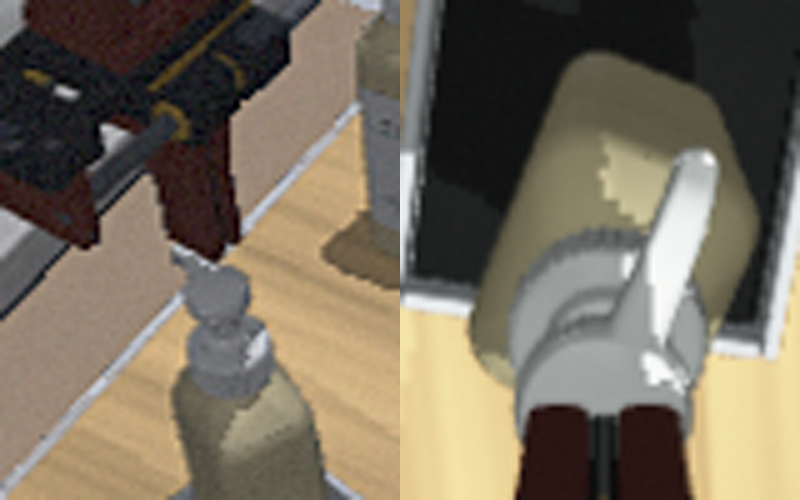

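The bottle stands upright with its head back at the earlier height and position. Now I'll go over the big button, lifting first, then sideways, then partly down.

{"op": "servo_tool", "data": {"plan": [[[-1.5, 0, 0, 0, 0, 0, 0], [-2.5, -2, 0.3, 0, 0, 0, 0], [-2.5, -5, 0.6, 0, 0, 0, 0], [-2.5, -8.5, 1.0, 0, 0, 0, 0], [-2.5, -12, 1.5, 0, 0, 0, 0], [-2.5, -15.5, 1.9, 0, 0, 0, 0], [-2.5, -18.5, 2.2, 0, 0, 0, 0], [-2.5, -20.1, 2.3, 0, 0, 0, 0]]]}}

```text
t: 10.77
ee_pos: [534.5, -216.0, 263.0]
orientation: [0.061, 1.57, -0.062]
ft_force: [-0.7, 0.1, -0.2]
width: 0.3
```

{"op": "servo_tool", "data": {"plan": [[[2, 0, 0, 0, 0, 0, 0], [5, 0, 0, 0, 0, 0, 0], [8, 0, 0, 0, 0, 0, 0], [11, 0, 0, 0, 0, 0, 0], [13, 0, 0, 0, 0, 0, 0], [14, 0, 0, 0, 0, 0, 0], [14, 0, 0, 0, 0, 0, 0]]]}}

```text
t: 11.35
ee_pos: [533.1, -212.2, 120.8]
orientation: [0.061, 1.574, -0.059]
ft_force: [-0.6, 0.5, 0.1]
width: 0.6
```

```bash
cat > look2.py <<'E'
import sys
from h import *
t=sys.argv[1];ex=float(sys.argv[2]) if len(sys.argv)>2 else -20
a=ctrl.get_obs();w=ctrl.get_image("wrist")[:,:,::-1].copy();im=ctrl.get_image("scene")[:,:,::-1].copy()
o=ctrl.get_obs();A=R.from_rotvec(o["orientation"]).as_matrix();p=o["ee_pos"];print(a["t"],p,a["ft_force"],o["ft_force"])
cv2.imwrite(f"pics/bs{t}.png",im);cv2.imwrite(f"pics/bw{t}.png",w)
f=lambda i:cv2.resize(i,(400,500),interpolation=cv2.INTER_CUBIC)
cv2.imwrite(f"pics/b{t}.png",np.hstack([f(im[205:305,296:376]),f(w[160:260,275:355])]))
E
python3 look2.py 1
```

```text
11.35 [ 535.15 -213.02  123.66] [-0.57  0.49  0.08] [-0.52  0.1   0.36]
```

View pics/b1.png

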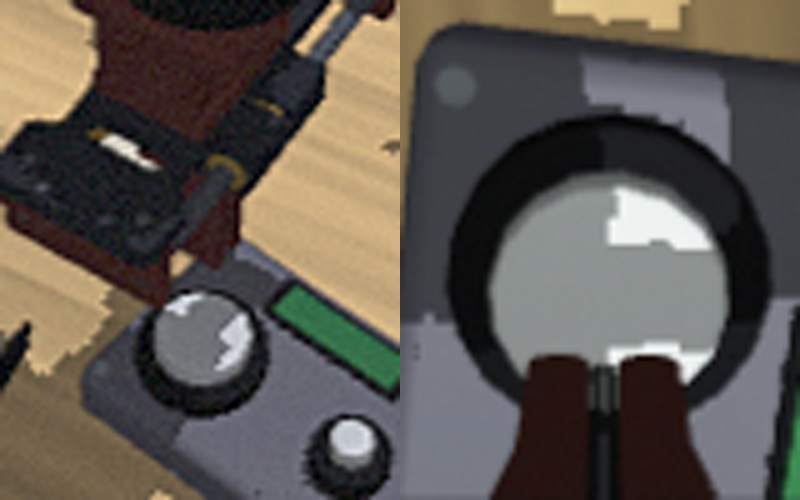

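View pics/bw1.png

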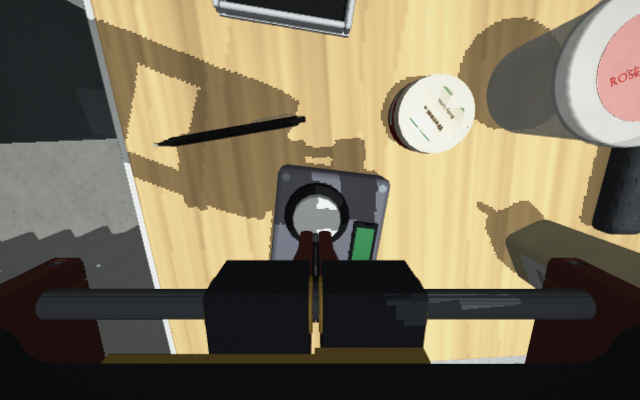

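View pics/bs1.png

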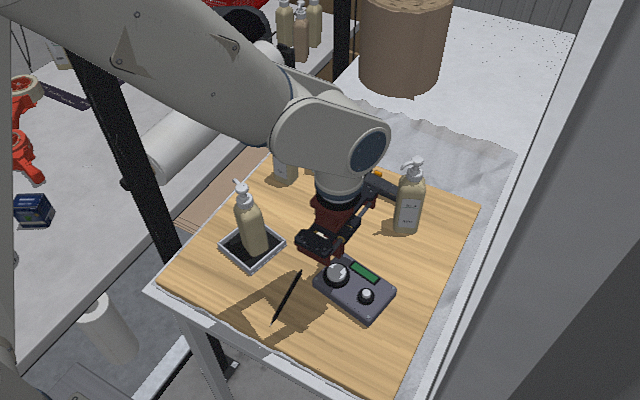

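The wrist view shows the big button's disc centred near (316,217) with the fingers in line with it. I'll compute the offset.

```bash
python3 - <<'E'
from h import *
o=ctrl.get_obs();A=R.from_rotvec(o["orientation"]).as_matrix();p=o["ee_pos"]
for uv in((316.1,216.9),):
    b=plane("wrist",uv,82);print(b,p,A.T@(b-p)/10)
E
```

```text
[ 536.   -213.37   82.  ] [ 535.15 -213.02  123.66] [ 4.17 -0.03  0.09]
```

It's aligned within 1 mm. I'll descend to TCP z ≈ 70, then slowly.

{"op": "servo_tool", "data": {"plan": [[[1, 0, 0, 0, 0, 0, 0], [2.2, 0, 0, 0, 0, 0, 0], [3.4, 0, 0, 0, 0, 0, 0], [4.3, 0, 0, 0, 0, 0, 0], [5.0, 0, 0, 0, 0, 0, 0], [5.3, 0, 0, 0, 0, 0, 0], [5.3, 0, 0, 0, 0, 0, 0]]]}}

```text
t: 12.03
ee_pos: [534.0, -212.6, 69.0]
orientation: [0.06, 1.572, -0.059]
ft_force: [0.4, 0.6, -0.5]
width: 0.3
```

```bash
python3 look2.py 2
```

```text
12.0333 [ 534.75 -212.94   70.03] [ 0.35  0.57 -0.5 ] [-0.22  0.26  0.97]
```

View pics/b2.png

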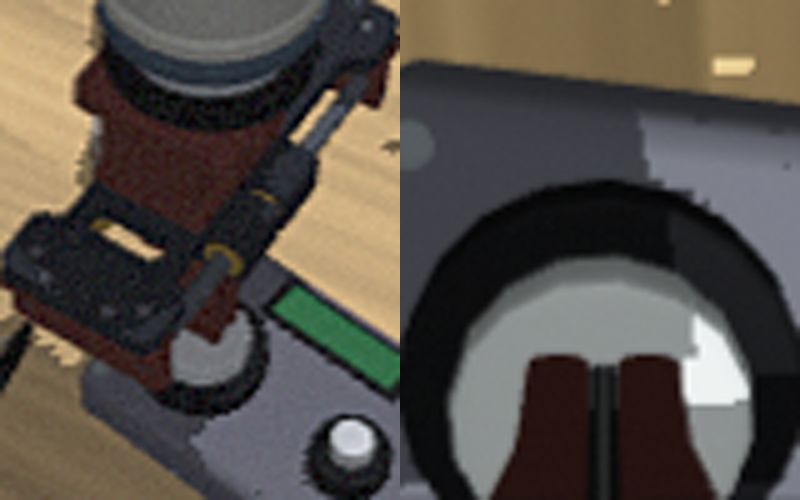

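{"op": "servo_tool", "data": {"plan": [[[0.2, 0, 0, 0, 0, 0, 0], [0.4, 0, 0, 0, 0, 0, 0], [0.6, 0, 0, 0, 0, 0, 0], [0.7, 0, 0, 0, 0, 0, 0], [0.8, 0, 0, 0, 0, 0, 0], [0.8, 0, 0, 0, 0, 0, 0]]]}}

```text
t: 12.63
ee_pos: [534.7, -212.9, 62.1]
orientation: [0.06, 1.57, -0.06]
ft_force: [0.3, 1.1, 2.2]
width: 0.4
```

{"op": "servo_tool", "data": {"plan": [[[0.1, 0, 0, 0, 0, 0, 0], [0.2, 0, 0, 0, 0, 0, 0], [0.2, 0, 0, 0, 0, 0, 0]]]}}

```text
t: 12.88
ee_pos: [534.7, -212.9, 60.1]
orientation: [0.06, 1.57, -0.06]
ft_force: [-1.3, 0.1, 2.9]
width: 0.6
```

{"op": "servo_tool", "data": {"plan": [[[0.1, 0, 0, 0, 0, 0, 0], [0.2, 0, 0, 0, 0, 0, 0], [0.3, 0, 0, 0, 0, 0, 0], [0.35, 0, 0, 0, 0, 0, 0], [0.35, 0, 0, 0, 0, 0, 0]]]}}

```text
t: 13.3
ee_pos: [534.8, -212.9, 57.2]
orientation: [0.06, 1.57, -0.06]
ft_force: [-3.7, 2.3, 10.1]
width: 0.3
```

{"op": "servo_tool", "data": {"plan": [[[0.1, 0, 0, 0, 0, 0, 0], [0.1, 0, 0, 0, 0, 0, 0], [0.1, 0, 0, 0, 0, 0, 0]]]}}

```text
t: 13.55
ee_pos: [534.8, -213.0, 57.0]
orientation: [0.06, 1.57, -0.06]
ft_force: [-5.3, 2.0, 18.4]
width: 0.4
```

The button is on its hard stop: force 10 to 18 N with no further travel. I'll release straight up.

{"op": "servo_tool", "data": {"plan": [[[-0.3, 0, 0, 0, 0, 0, 0], [-0.6, 0, 0, 0, 0, 0, 0], [-1.2, 0, 0, 0, 0, 0, 0], [-2.5, 0, 0, 0, 0, 0, 0], [-5, 0, 0, 0, 0, 0, 0], [-8, 0, 0, 0, 0, 0, 0], [-11, 0, 0, 0, 0, 0, 0], [-13, 0, 0, 0, 0, 0, 0]]]}}

```text
t: 14.22
ee_pos: [535.5, -213.2, 189.0]
orientation: [0.059, 1.567, -0.06]
ft_force: [0.8, -0.5, -1.5]
width: 0.6
```

{"op": "servo_tool", "data": {"plan": [[[-2, 0, 0, 0, 0, 0, 0], [-5, 0, 0, 0, 0, 0, 0], [-8, 0, -1.5, 0, 0, 0, 0], [-10, 0, -4, 0, 0, 0, 0], [-11, 0, -7, 0, 0, 0, 0], [-11, 0, -10, 0, 0, 0, 0], [-11, 0, -12, 0, 0, 0, 0], [-11, 0, -12, 0, 0, 0, 0]]]}}

```text
t: 14.88
ee_pos: [411.7, -203.1, 296.4]
orientation: [0.06, 1.571, -0.06]
ft_force: [0.3, 0.3, 0.3]
width: 0.4
```

```bash
python3 - <<'E'
from h import *
o=ctrl.get_obs();print(o["t"],o["ee_pos"],o["ft_force"])
for n in("scene","top","wrist"): cv2.imwrite(f"pics/{n}F.png",ctrl.get_image(n)[:,:,::-1])
a,b=cv2.imread("pics/scene0.png"),cv2.imread("pics/sceneF.png")
f=lambda i:cv2.resize(i[175:315,215:405],None,fx=2.1,fy=2.1,interpolation=cv2.INTER_CUBIC)
cv2.imwrite("pics/cmpF.png",np.hstack([f(a),f(b)]))
E
```

```text
14.8833 [ 411.68 -203.07  296.36] [0.29 0.3  0.25]
```

View pics/cmpF.png

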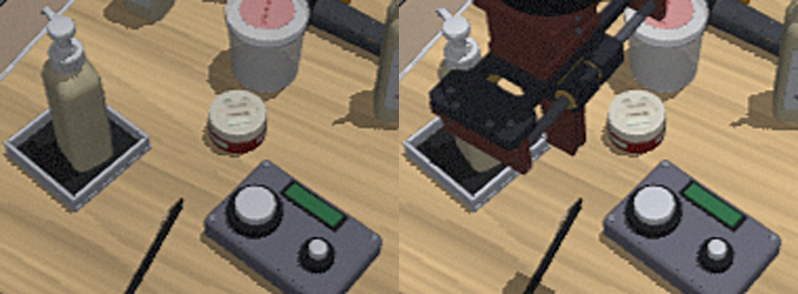

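View pics/sceneF.png

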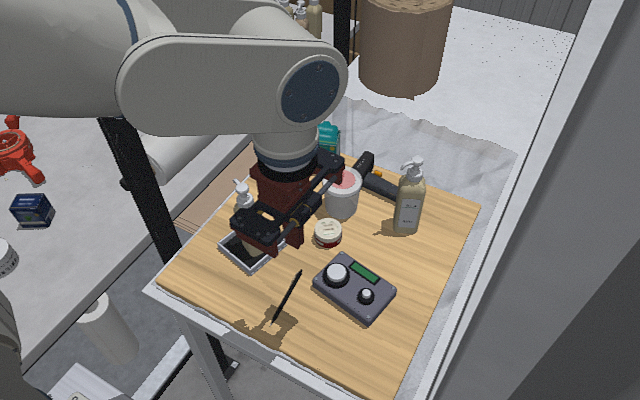

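View pics/wristF.png

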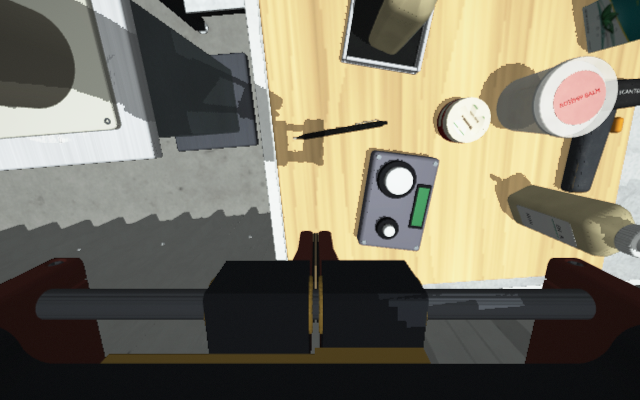

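The sample stands in its tray at about (400,20), both buttons are up at (397,180) and (388,229), and the arm is clear. I'm handing the job in.

```bash
python3 -c "
from workcell import ctrl
print(ctrl.close_job(), ctrl.get_obs()['t'])"
```

```text
the job is handed in; nothing more can be done
the job is handed in; nothing more can be done
```

I pressed the sample bottle's pump head to its stop and let it spring back. I then pressed the larger button to its stop, let it come up, and withdrew. The job was handed in at about 15 s.

**Pump head:** It stopped at TCP z 209.8, where the force rose from 11 to 14 N with no further travel. That puts the head about 229 mm high, 6 mm below its starting height. A light first touch of about 3 N came before the full press, so I could correct the position.

**Button:** It stopped at TCP z 57.0, where the force rose from 10 to 18 N with almost no further travel.

**Last checks:** In the final pictures the sample stands in its tray and both buttons are up. Everything in view is where it was, and the measured force is about 0. The gripper hides part of the sample in the final scene view. Its head sits in its original place there, and the wrist view shows the body standing in the tray.

**What disagreed:**
- **Fingertip position:** The closed fingertips are about 19 mm behind the reported TCP, while the text says 14 mm ahead. I found contact by pictures and force instead.
- **Bottle lean:** The bottle leaned about 1° while I pressed it. Shortly before, with the arm above it and not touching, it seemed to rock slightly. It stood straight again after release.
- **Camera views:** The scene and wrist views differed by about 4 mm on the head's position.

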